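# Hold the weighted press lever level over its spindle

## Task

Pick up the press lever, the square bar with a round hub at one end and a clamped weight near the other, and hold it level with the hole of its hub right above the spindle that stands upright in the vise, a few centimetres clear of the spindle's top, so that a workmate can line it up. The bar is oily, so it has to be gripped at its balance point to stay level, and as the weight may be solid or hollow that point can only be felt. Never let the lever tip steeply, and do not push the vise or the other things on the bench about. Finish while still holding it there, steady: do not lower it on to the spindle, set it down or let go.

Things in the scene. Friction and masses are not known exactly. Their poses are not given: they have to be found in the camera images.
- lever: Press lever: loose steel part lying flat on hub and weight. Origin on the table plane under the bar's axis; z up, x along the bar from hub to weight. Bar square, 14 x 14 mm, axis at z = 22 mm (clear of the table by 15 mm), from the hub to x = +180 mm, ending in an 18 mm end plate. Very oily: it turns in the fingers if gripped more than 1 to 2 cm off balance, and slides in a weak grip: about 60 N carries it safely, 30 N may not.
- bar_mid (a point): The lever again: point on the bar's axis at x = 0, z = 22 mm of lever. Bar with end plate is a tube of 0.15 kg, its own centre of mass at x = +19 mm. Hub 0.24 kg, its centre of mass at x = -170 mm. Block weight 0.08 to 0.40 kg, solid or hollow, cannot be seen, its centre of mass at weight_mid. The balance point follows from the three.
- weight (a joint): Where the block weight is clamped on the bar: its middle is at x = +120 mm plus this value in the lever's frame (m, -0.03 to +0.03, grows away from the hub). Differs from time to time; the clamp holds it fast in use. Dark steel block, 40 mm along the bar, 44 mm wide, 44 mm high, with a 10 mm high screw on top.
- weight_mid (a point): Centre of the block weight, on the bar's axis, 22 mm above the part's underside.
- hub_bottom (a point): Centre of the hub's hole at the hub's underside, in the lever at x = -170 mm, z = 0. The hub is a dark upright ring, 48 mm outside diameter, 20 mm hole, 44 mm high.
- vise: Bench vise fixed to the table, green with dark jaw faces, about 220 mm long (screw and 160 mm cross handle towards its -x, small anvil towards +x), jaws 100 mm wide along y; nothing but the spindle stands over 149 mm high. Origin on the table straight below the spindle.
- spindle_top (a point): Centre of the top of the spindle: a bare 15 mm steel pin clamped upright between the vise's jaws, top 185 mm above the table, 36 mm above the jaws.
- hammer: Hammer, 220 mm long, lying between the two work places. Leave alone.
- vblock: Small steel V-block, 50 x 40 x 40 mm. Leave alone.
- tin: Closed tin, 66 mm across, 55 mm high. Leave alone.
- file: Flat file with wooden handle, about 290 mm long, lying. Leave alone.
- die: Steel block, 50 x 50 x 35 mm. Leave alone.
- punch: Short steel punch standing on its 32 mm head, 50 mm high. Leave alone.
- collar: Steel ring, 48 mm across, 20 mm high. Leave alone.

How it is judged:
By the outcome, as a careful person would: the job done as asked, in the order asked, and still so for the second after the job is handed in, while the arm keeps its last pose, push and grip.
It also fails if it takes over 72 s, if anything falls off the work surface, if the arm or the gripper's body presses on something with over 40 N, if the wrist force passes 120 N, or if a joint passes its speed limit or range.

## Robot

A 6-joint arm with a two-finger parallel gripper is mounted at the origin on the work surface. World frame = base frame: x ahead of the robot, y to its left, z up, the work surface at z = 0. Lengths are in m, angles in rad, forces in N, time in s.
With the tool pointing down it reaches from about 0.35 to 0.975 m from the base axis. Payload 4.9 kg.
Tool frame: the origin (TCP) lies on the centre line of the jaws, within the pads' length; the fingertips stand ctrl.tcp_to_tips ahead of it and the grasp point (between the pads) lies 3 mm ahead of it (ctrl.tcp_to_tips is the distance from the TCP to the fingertips, in m); z points along the fingers, y is the direction in which the jaws open and shut (so a half turn about z gives the same grasp; the last joint's range is limited). The gripper opens to 85 mm and grips with 20 to 120 N. Pads are 22 mm wide; open, the fingers measure 114 mm over their backs; the gripper's body (76 mm by 85 mm) begins 54 mm behind the grasp point. The pads swing forward as they close: fully open they stand 13 mm farther back than shut.
Start: joints at [-1.397, 0.053, 1.613, -0, 1.476, -0.119], TCP at [0.18, -0.598, 0.253] pointing down, gripper open.
Joint ranges: [-3.01, 3.01], [-1.01, 2.22], [0.06, 2.58], [-1.02, 4.17], [0.09, 2.62], [-3.14, 3.14]. Speed limits (rad/s): [2.57, 2.57, 3.14, 3.14, 3.14, 3.14].

## Interface

Orientations are given as a rotation vector (axis times angle).
In Python, from station import ctrl, vision gives the robot as it stands.
- The arm moves only by the tool jog_arm, never from a script. Its argument "deltas" is a list of rows, each a list of 7 numbers: the turn, a rotation vector about the tool's x, y, z in rad, then the shift along the tool's x, y, z in cm, then the opening, from 0 (shut) to 1 (fully open). A call has 1 to 12 rows; each row shifts and turns the commanded pose from where the row before left it, along the tool's axes as they then stand; what a row does not reach is not made up. A row lasts 1/12 s, in which the tool goes at most 41.7 mm and 7.16 degrees, less where a joint would pass 70% of its speed; a pose out of reach is approached as far as the arm can. A call with a gripper value outside its range is refused whole. The fingers move at their own pace and stop on an object; "grip_force" is the grip in N (left out, the last holds). Time passes only in rows, so rows that do not move let the fingers close. It gives the time, the measured TCP pose, the force and the opening at its end, in the units of the state.
- ctrl.get_obs(): the state, without advancing time (a new reading comes with each control period).
- vision.get_image(name): name is "scene" or "top" or "wrist"; returns (picture, depth): 480x640x3 uint8, red, green, blue; 480x640 float32, m along the optical axis (not along the pixel's ray), 0 where there is no reading.
- vision.calibration(name): a dict with "fx", "fy", "cx", "cy" (pixels), "rvec" (rotation vector, rad) and "tvec" (3), from world to camera coordinates, as OpenCV has them; the wrist camera has in their place "hand_eye" (4x4, takes a point from camera to tool coordinates, whose origin is the TCP and whose axes are the flange's). Camera axes: x right, y down, z forward; pixel columns grow to the right and rows downward; lengths in m; the calibration is good to about 2 mm. The wrist camera is an equidistant fisheye: a pixel r from the principal point sees the ray r / f radians off the axis. A picture is of the moment at which its call begins: read the wrist's pose just before it. calibration takes no time and is no camera call.
- ctrl.finish_job(): hands the job in, once; it reports no verdict.
The state is a dict: "t": time; "q": joint angles; "dq": joint speeds; "effort": joint torques, N m; "tool_pos": TCP position; "tool_rot": TCP orientation; "contact_force": force on the tool from outside, world axes, zero at the start; "wrist_torque": the same for the moment, N m; "opening": finger opening in m.
Only numpy, scipy, OpenCV 4.12 (cv2) and the standard library are available. Lean on these libraries where they do the work, as an engineer would, in place of code of your own. Each camera call takes 0.05 s, during which the arm holds its last target. There are 200 camera calls.

## Working session

There is one attempt and no reset: what is moved stays moved. The work goes in short steps, Python scripts to look and compute and a tool call to move; the robot and the scene stay as the last step left them, time stands still between calls to the robot, and variables do not carry over. Pictures are saved under pics/ and viewed, about 8 in all and at most 12, crops included, and the job is handed in when it is done.

Besides the shell and the picture viewer there is one more tool, called after ">>>" as a command line: name --pt "numbers of a row" for each row, then --argument value for the rest. jog_arm: Moves the arm, as the interface text tells. Its arguments: {"type":"object","properties":{"deltas":{"type":"array"},"grip_force":{"type":"number"}},"required":["deltas"]}

```bash
mkdir -p pics; ls
cat > h.py <<'E'
import numpy as np, cv2
from scipy.spatial.transform import Rotation as R
from station import ctrl, vision
def cloud(name,im,d):
    c=vision.calibration(name); v,u=np.mgrid[0:480,0:640]
    X=np.stack([(u-c['cx'])/c['fx']*d,(v-c['cy'])/c['fy']*d,d],-1)
    Rm=R.from_rotvec(np.ravel(c['rvec'])).as_matrix()
    W=(X-np.ravel(c['tvec']))@Rm; W[d<=0]=np.nan
    return W
E
python3 - <<'E'
from h import *
print(ctrl.get_obs(), ctrl.tcp_to_tips)
for n in ['top','scene']:
    im,d=vision.get_image(n); np.savez(n+'.npz',im=im,d=d); cv2.imwrite(f'pics/{n}.png',im[:,:,::-1])
    print(n,vision.calibration(n),(d>0).mean())
E
```

```text
pics
{'t': 0.0, 'q': array([-1.39700380e+00,  5.33581595e-02,  1.61429171e+00, -3.73296095e-05,
        1.47597897e+00, -1.19031272e-01]), 'dq': array([-0.00054359,  0.00012648, -0.00057695,  0.00055649, -0.00185665,
       -0.00105796]), 'effort': array([-7.44645058e-04, -3.93681514e+01, -3.70180035e+01, -1.38186451e-04,
        7.00630015e-03, -5.98012520e-06]), 'tool_pos': array([ 0.18028329, -0.59783538,  0.25206352]), 'tool_rot': array([-3.10596701e+00, -4.58033717e-01,  1.45816191e-04]), 'contact_force': array([-0.14691788,  0.21204718, -0.46801744]), 'wrist_torque': array([-0.00893715, -0.01150366,  0.00260792]), 'opening': 0.0855980212981031} 0.022
top {'fx': 558.6368950343958, 'fy': 558.6368950343958, 'cx': 318.7780908590903, 'cy': 238.08457345166022, 'rvec': array([ 2.15665355, -2.18698095,  0.10928013]), 'tvec': array([0.01289421, 0.57117692, 1.70907   ])} 0.9960319010416666
scene {'fx': 576.3872695274473, 'fy': 576.3872695274473, 'cx': 313.5336894460052, 'cy': 244.17944904643196, 'rvec': array([ 2.26313975,  1.17064735, -0.36906614]), 'tvec': array([-0.32204399, -0.29571151,  2.02714419])} 0.9959342447916667
```

View pics/top.png

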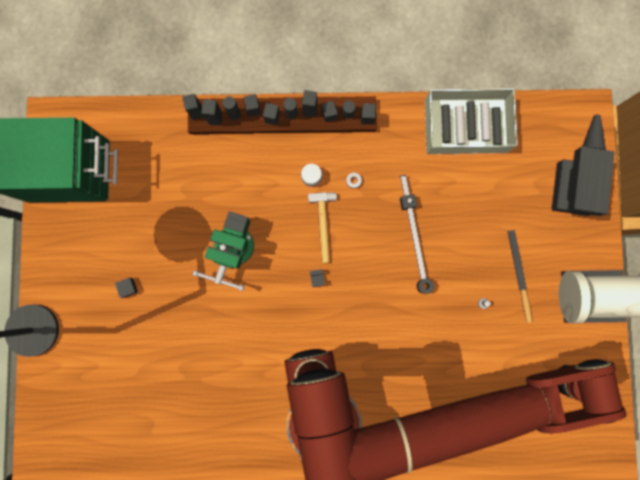

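View pics/scene.png

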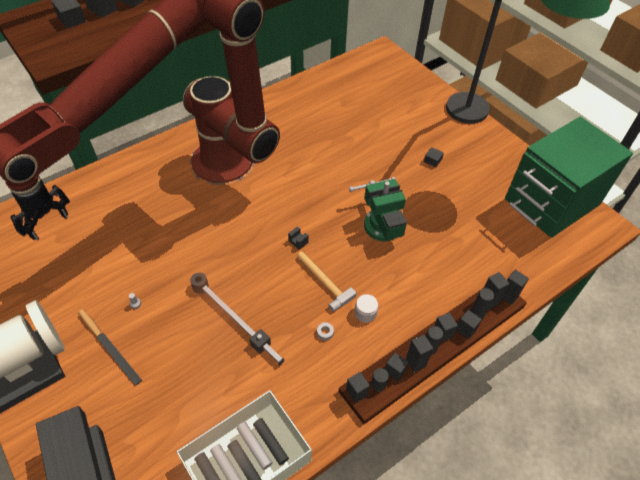

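The top view shows the lever with its hub at about (425,286), the weight at (409,202) and the end plate at (405,178). The spindle is near (222,247), the vise handle at (218,282), and the hammer lies between the lever and the vise.

Run:
```python
from h import *
z=np.load('top.npz'); im,d=z['im'],z['d']; W=cloud('top',im,d)
c=vision.calibration('top'); Rm=R.from_rotvec(c['rvec']).as_matrix(); C=-Rm.T@c['tvec']; print('cam',C)
def ray(u,v,h):
    r=Rm.T@np.array([(u-c['cx'])/c['fx'],(v-c['cy'])/c['fy'],1]); return C+r*(h-C[2])/r[2]
# table height check
print('table z',np.nanmedian(W[330:345,200:280,2]), W[260,460])
sub=lambda r0,r1,c0,c1:W[r0:r1,c0:c1].reshape(-1,3)
P=sub(170,300,395,440); P=P[P[:,2]>0.012]
# bar line by PCA
m=P.mean(0); u,s,vt=np.linalg.svd(P[:,:2]-m[:2]); a=vt[0]; print('axis',a,'mid',m,len(P))
g=cv2.cvtColor(im,cv2.COLOR_RGB2GRAY)
for nm,(r0,r1,c0,c1) in dict(hub=(275,300,412,440),wt=(192,212,396,422)).items():
    mask=(W[r0:r1,c0:c1,2]>0.034)
    v,u=np.nonzero(mask); q=sub(r0,r1,c0,c1)[mask.ravel()]
    print(nm,len(q),u.mean()+c0,v.mean()+r0,q.mean(0),q.min(0),q.max(0),ray(u.mean()+c0,v.mean()+r0,0.044))
q=sub(225,270,200,250); q=q[q[:,2]>0.155]; print('spindle',len(q),q.mean(0) if len(q) else 0,q.round(3)[:12])
big=cv2.resize(np.hstack([im[165:305,360:500],im[205:305,180:320].copy() if 0 else im[180:320,150:290]]),None,fx=2.85,fy=2.85,interpolation=cv2.INTER_CUBIC)
cv2.imwrite('pics/crop.png',big[:,:,::-1])
z=np.load('scene.npz'); S=cloud('scene',z['im'],z['d'])
q=S[165:230,360:410].reshape(-1,3); q=q[q[:,2]>0.157]; print('scene spindle',len(q),q.mean(0),q.max(0))
q=S[265:370,185:290].reshape(-1,3); q=q[q[:,2]>0.034]; q=q[(q[:,2]<.06)]
for k in (q[:,0]<q[:,0].mean(),q[:,0]>q[:,0].mean()): print('scene lever ends',q[k].mean(0),q[k].min(0),q[k].max(0))
```

```text
cam [0.40052165 0.00969699 1.75693426]
table z -0.000416567852851319 [ 4.98551940e-01 -4.38873902e-01  5.63373248e-05]
axis [-0.98700479 -0.16069084] mid [ 0.574538   -0.29236093  0.0345653 ] 897
hub 169 425.396449704142 285.9408284023669 [ 0.41826285 -0.31876516  0.04411251] [ 0.39663577 -0.3437256   0.03428889] [ 0.44275551 -0.29617212  0.05240609] [ 0.41825352 -0.31878704  0.044     ]
wt 192 408.359375 201.59895833333334 [ 0.679443   -0.27433015  0.04489492] [ 0.65136674 -0.29859606  0.03430362] [ 0.7014057  -0.25127585  0.06088337] [ 0.67958916 -0.27448187  0.044     ]
spindle 45 [0.52929352 0.27681175 0.17293023] [[0.578 0.313 0.155]
 [0.54  0.282 0.182]
 [0.54  0.28  0.181]
 [0.54  0.276 0.186]
 [0.542 0.278 0.156]
 [0.542 0.275 0.157]
 [0.537 0.285 0.182]
 [0.538 0.282 0.181]
 [0.537 0.279 0.182]
 [0.537 0.276 0.185]
 [0.537 0.273 0.184]
 [0.539 0.273 0.168]]
scene spindle 48 [0.53664377 0.27705429 0.174474  ] [0.54338004 0.28957286 0.18990487]
scene lever ends [ 0.42966915 -0.31730911  0.04211485] [ 0.39412332 -0.34125824  0.03405047] [ 0.56953359 -0.28948218  0.05014629]
scene lever ends [ 0.68055757 -0.27573901  0.04309248] [ 0.57346948 -0.29933793  0.03403058] [ 0.75311345 -0.24958403  0.05916638]
```

View pics/crop.png

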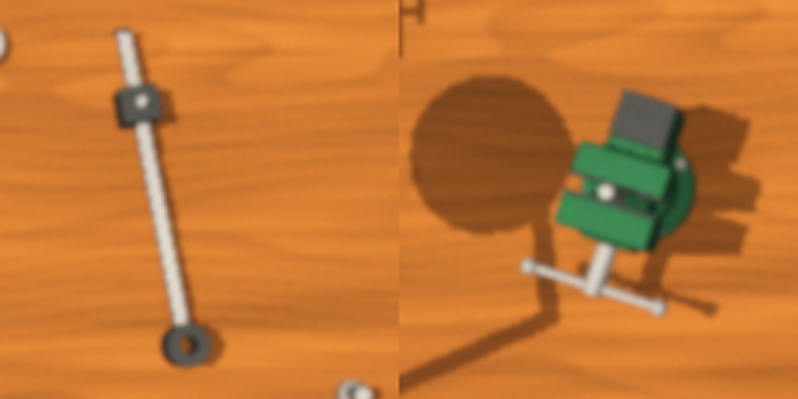

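>>> jog_arm --pt "0 0 0.124 0 0 0 1" --pt "0 0 0 1.5 -0.9 0 1" --pt "0 0 0 3 -1.7 0.8 1" --pt "0 0 0 3 -1.7 0.8 1" --pt "0 0 0 3 -1.7 0.8 1" --pt "0 0 0 3 -1.7 0.8 1" --pt "0 0 0 3 -1.7 0.8 1" --pt "0 0 0 3 -1.7 0.8 1" --pt "0 0 0 3 -1.7 0.8 1" --pt "0 0 0 3 -1.7 0.8 1" --pt "0 0 0 3 -1.7 0.8 1" --pt "0 0 0 3 -1.7 0.8 1"

```text
t: 1.1
tool_pos: [0.4621, -0.3666, 0.1727]
tool_rot: [-3.129, -0.269, 0.0]
contact_force: [0.4, 0.0, 1.7]
opening: 0.0853
```

>>> jog_arm --pt "0 0 0 3 -1.7 0.8 1" --pt "0 0 0 3 -1.7 0.8 1" --pt "0 0 0 3 -1.7 0.8 1" --pt "0 0 0 1.3 -0.6 0.8 1" --pt "0 0 0 0 0 0 1" --pt "0 0 0 0 0 0 1"

```text
t: 1.6
tool_pos: [0.5524, -0.2945, 0.1402]
tool_rot: [-3.129, -0.269, 0.003]
contact_force: [-0.3, -1.0, 0.7]
opening: 0.085
```

```bash
cat >> h.py <<'E'
HUB=np.array([0.4183,-0.3188]); AX=np.array([np.cos(np.radians(9.67)),np.sin(np.radians(9.67))])
def wcloud(im,d,o):
    c=vision.calibration('wrist'); v,u=np.mgrid[0:480,0:640].astype(float)
    x=(u-c['cx'])/c['fx'];y=(v-c['cy'])/c['fy'];r=np.hypot(x,y)+1e-9
    k=np.tan(r)/r; X=np.stack([x*k*d,y*k*d,d],-1); H=np.array(c['hand_eye'])
    W=(X@H[:3,:3].T+H[:3,3])@R.from_rotvec(o['tool_rot']).as_matrix().T+o['tool_pos']; W[(d<=0)|(r>1.4)]=np.nan
    return W
E
python3 - <<'E'
from h import *
o=ctrl.get_obs(); print(o['t'],o['tool_pos'],R.from_rotvec(o['tool_rot']).as_matrix().round(3),o['contact_force'],o['wrist_torque'],o['q'])
im,d=vision.get_image('wrist'); cv2.imwrite('pics/w1.png',im[:,:,::-1]); np.savez('w1.npz',im=im,d=d)
W=wcloud(im,d,o); P=W.reshape(-1,3); P=P[(P[:,2]>.012)&(P[:,2]<.07)]
s=(P[:,:2]-HUB)@AX; n=(P[:,:2]-HUB)@np.array([-AX[1],AX[0]]); ok=(abs(n)<.04)&(s>-.04)&(s<.37)
print('table',np.nanmedian(W[...,2]))
for a in np.arange(-.04,.37,.01):
    k=ok&(s>=a)&(s<a+.01)
    if k.sum()>3: print(round(a,3),k.sum(),'n',np.percentile(n[k],[2,50,98]).round(4),'z',np.percentile(P[k,2],[50,98]).round(4))
E
```

```text
1.6 [ 0.55244676 -0.29449106  0.14021997] [[ 0.985  0.171 -0.002]
 [ 0.171 -0.985  0.001]
 [-0.002 -0.001 -1.   ]] [-0.26508765 -0.96027842  0.66449303] [-0.00968555 -0.02559645 -0.02062919] [-6.08284322e-01  1.48802372e-01  1.70457986e+00 -6.73567113e-04
  1.29052580e+00  7.91074061e-01]
table 0.0007592509475185805
-0.02 254 n [-0.015   0.0014  0.0196] z [0.0444 0.0458]
-0.01 601 n [-0.0204  0.0014  0.0227] z [0.0436 0.0456]
0.0 399 n [-0.0221  0.0094  0.0247] z [0.0443 0.0456]
0.01 897 n [-0.0197  0.0014  0.0221] z [0.0417 0.0455]
0.02 764 n [-0.0116  0.0015  0.0135] z [0.0331 0.045 ]
0.03 175 n [-0.0056  0.0007  0.0078] z [0.0294 0.0306]
0.04 178 n [-0.0054  0.0011  0.0077] z [0.0294 0.0307]
0.05 197 n [-0.0053  0.0015  0.0083] z [0.0295 0.0308]
0.06 213 n [-0.0052  0.0016  0.0083] z [0.0294 0.0307]
0.07 213 n [-0.005   0.0016  0.0082] z [0.0295 0.0308]
0.08 253 n [-0.0063  0.0009  0.0081] z [0.0295 0.0308]
0.09 255 n [-0.0062  0.0009  0.008 ] z [0.0294 0.0307]
0.1 265 n [-0.006   0.0009  0.0079] z [0.0295 0.031 ]
0.11 285 n [-0.0059  0.001   0.0079] z [0.0294 0.0309]
0.12 284 n [
[... 279 characters left out ...]
059  0.0005  0.0075] z [0.0295 0.0308]
0.18 362 n [-0.0063  0.0006  0.0075] z [0.0295 0.0308]
0.19 368 n [-0.0063  0.0006  0.0074] z [0.0295 0.0308]
0.2 365 n [-0.0062  0.0006  0.0074] z [0.0294 0.0308]
0.21 357 n [-0.0061  0.0001  0.0068] z [0.0294 0.0309]
0.22 355 n [-0.0061  0.0001  0.0068] z [0.0293 0.031 ]
0.23 352 n [-0.006   0.0004  0.0068] z [0.0294 0.0308]
0.24 931 n [-0.0192  0.0002  0.0202] z [0.0373 0.0451]
0.25 1274 n [-0.0204  0.0003  0.0213] z [0.0443 0.046 ]
0.26 1318 n [-0.0203  0.0004  0.0214] z [0.0447 0.0553]
0.27 1131 n [-0.0205  0.0004  0.0214] z [0.0444 0.0547]
0.28 727 n [-0.0206  0.0003  0.0208] z [0.0442 0.0458]
0.29 276 n [-0.0065  0.0002  0.007 ] z [0.0293 0.0308]
```

View pics/w1.png

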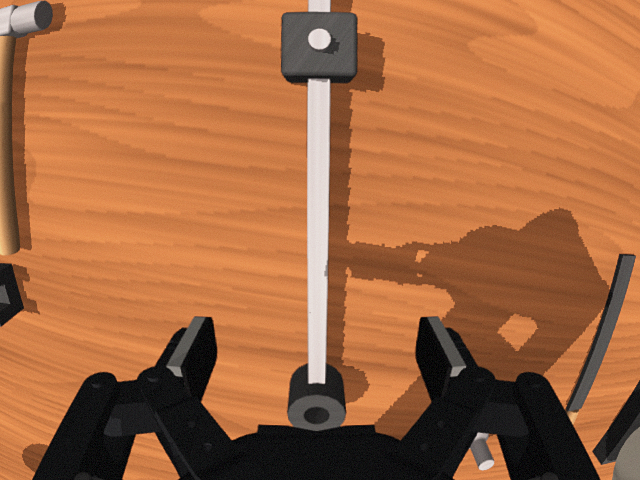

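The wrist view shows the bar running straight up the image at column 318, centred between the pads. The hub is at (317,410) and the weight at (319,47). The grip is now at lever x ≈ -34 mm, so I'll go down and grip there for a feeling lift.

>>> jog_arm --pt "0 0 0 0 0 2 1" --pt "0 0 0 0 0 3 1" --pt "0 0 0 0 0 3 1" --pt "0 0 0 0 0 2.2 1" --pt "0 0 0 0 0 1.2 1" --pt "0 0 0 0 0 0 1" --pt "0 0 0 0 0 0 1" --pt "0 0 0 0 0 0 1"

```text
t: 2.32
tool_pos: [0.5538, -0.2969, 0.0296]
tool_rot: [3.128, 0.264, 0.004]
contact_force: [0.4, -0.1, 0.3]
opening: 0.0854
```

```bash
cat >> h.py <<'E'
def st():
    o=ctrl.get_obs(); Rm=R.from_rotvec(o['tool_rot']).as_matrix()
    print(round(o['t'],2),'p',o['tool_pos'].round(4),'yaw',np.degrees(np.arctan2(Rm[1,0],Rm[0,0])).round(2),'zax',Rm[:,2].round(3),'F',o['contact_force'].round(2),'T tool',(Rm.T@o['wrist_torque']).round(3),'T',o['wrist_torque'].round(3),'op',round(o['opening'],4)); return o
E
python3 -c "
from h import *
st()"
```

```text
2.32 p [ 0.5538 -0.2969  0.0296] yaw 9.63 zax [ 0.003 -0.002 -1.   ] F [ 0.4  -0.11  0.26] T tool [-0.033  0.031  0.024] T [-0.027 -0.037 -0.024] op 0.0854
```

>>> jog_arm --pt "0 0 0 0 0 0 0" --pt "0 0 0 0 0 0 0" --pt "0 0 0 0 0 0 0" --pt "0 0 0 0 0 0 0" --pt "0 0 0 0 0 0 0" --pt "0 0 0 0 0 0 0" --pt "0 0 0 0 0 0 0" --pt "0 0 0 0 0 0 0" --pt "0 0 0 0 0 0 0" --pt "0 0 0 0 0 0 0" --grip_force 60

```text
t: 3.15
tool_pos: [0.5529, -0.2954, 0.0275]
tool_rot: [-3.13, -0.265, -0.0]
contact_force: [-0.4, 1.8, 3.2]
opening: 0.0126
```

```bash
python3 -c "
from h import *
st()"
```

```text
3.15 p [ 0.5529 -0.2954  0.0275] yaw 9.67 zax [ 0.  0. -1.] F [-0.42  1.84  3.17] T tool [ 0.219 -0.047  0.053] T [ 0.208  0.083 -0.053] op 0.0126
```

>>> jog_arm --pt "0 0 0 0 0 -0.2 0" --pt "0 0 0 0 0 -0.2 0" --pt "0 0 0 0 0 -0.2 0" --pt "0 0 0 0 0 0 0" --pt "0 0 0 0 0 0 0" --pt "0 0 0 0 0 0 0" --pt "0 0 0 0 0 0 0" --pt "0 0 0 0 0 0 0"

```text
t: 3.82
tool_pos: [0.5526, -0.2954, 0.033]
tool_rot: [-3.13, -0.265, 0.001]
contact_force: [-1.1, 0.7, -6.4]
opening: 0.0128
```

Run:
```python
from h import *
for i in range(5):
    o=st(); im,d=vision.get_image('wrist')
W=wcloud(im,d,o); P=W.reshape(-1,3); P=P[(P[:,2]>.012)&(P[:,2]<.09)]
s=(P[:,:2]-HUB)@AX; n=(P[:,:2]-HUB)@np.array([-AX[1],AX[0]])
for a,b,w in((-.025,.025,.025),(.06,.11,.006),(.155,.2,.006),(.2,.235,.006),(.255,.28,.02)):
    k=(s>a)&(s<b)&(abs(n-.001)<w)
    if k.sum(): print(a,b,k.sum(),np.percentile(P[k,2],[10,50,90]).round(4))
```

```text
3.82 p [ 0.5526 -0.2954  0.033 ] yaw 9.67 zax [-0.001  0.    -1.   ] F [-1.14  0.73 -6.4 ] T tool [ 0.063 -0.21  -0.023] T [0.027 0.218 0.023] op 0.0128
3.87 p [ 0.5527 -0.2955  0.0331] yaw 9.67 zax [-0.  0. -1.] F [ 0.17 -0.65 -7.22] T tool [ 0.08  -0.203  0.065] T [ 0.045  0.214 -0.065] op 0.0129
3.92 p [ 0.5527 -0.2955  0.0332] yaw 9.67 zax [-0.  0. -1.] F [-0.47 -0.54 -6.98] T tool [ 0.006 -0.174 -0.042] T [-0.023  0.172  0.042] op 0.0126
3.97 p [ 0.5528 -0.2955  0.0333] yaw 9.67 zax [-0.  0. -1.] F [ 0.06  1.02 -7.39] T tool [ 0.036 -0.23  -0.053] T [-0.003  0.232  0.053] op 0.0125
4.02 p [ 0.5528 -0.2955  0.0333] yaw 9.67 zax [ 0. -0. -1.] F [-0.59  1.06 -6.09] T tool [ 0.061 -0.253 -0.017] T [0.018 0.26  0.017] op 0.0129
0.06 0.11 789 [0.0356 0.0363 0.037 ]
0.155 0.2 4240 [0.0325 0.0334 0.0344]
0.2 0.235 3876 [0.031 0.032 0.033]
0.255 0.28 1270 [0.0446 0.0456 0.0465]
```

The lever tipped about 2° with the weight end still on the bench, at F ≈ 6.9 N and T_y ≈ -0.22 N·m. So the weight is heavy and the balance is near x ≈ -5…0 mm. I'll set it back down and grip again about 30 mm further along.

>>> jog_arm --pt "0 0 0 0 0 0.2 0" --pt "0 0 0 0 0 0.2 0" --pt "0 0 0 0 0 0.2 0" --pt "0 0 0 0 0 0 0" --pt "0 0 0 0 0 0 0.4" --pt "0 0 0 0 0 0 0.4" --pt "0 0 0 0 0 0 0.4" --pt "0 0 0 0 0 0 0.4" --pt "0 0 0 1 0 0 0.4" --pt "0 0 0 1 0 0 0.4" --pt "0 0 0 1 0 0 0.4" --pt "0 0 0 0 0 0 0.4"

```text
t: 5.07
tool_pos: [0.5849, -0.2902, 0.0279]
tool_rot: [3.129, 0.267, 0.003]
contact_force: [0.2, -0.0, 0.6]
opening: 0.0339
```

>>> jog_arm --pt "0 0 0 0 0 0 0.4" --pt "0 0 0 0 0 0 0" --pt "0 0 0 0 0 0 0" --pt "0 0 0 0 0 0 0" --pt "0 0 0 0 0 0 0" --pt "0 0 0 0 0 0 0" --pt "0 0 0 0 0 0 0" --pt "0 0 0 0 0 0 0" --grip_force 70

```text
t: 5.73
tool_pos: [0.5822, -0.2905, 0.0272]
tool_rot: [-3.13, -0.265, 0.0]
contact_force: [0.7, 0.3, -0.9]
opening: 0.0126
```

>>> jog_arm --pt "0 0 0 0 0 -0.2 0" --pt "0 0 0 0 0 -0.2 0" --pt "0 0 0 0 0 -0.3 0" --pt "0 0 0 0 0 -0.2 0" --pt "0 0 0 0 0 0 0" --pt "0 0 0 0 0 0 0" --pt "0 0 0 0 0 0 0" --pt "0 0 0 0 0 0 0"

```text
t: 6.4
tool_pos: [0.5822, -0.2904, 0.0361]
tool_rot: [-3.13, -0.265, 0.001]
contact_force: [-0.5, 0.3, -7.5]
opening: 0.0128
```

```bash
cat >> h.py <<'E'
def feel():
    T=[];F=[]
    for i in range(6):
        o=ctrl.get_obs(); im,d=vision.get_image('wrist'); Rm=R.from_rotvec(o['tool_rot']).as_matrix()
        T.append(Rm.T@o['wrist_torque']);F.append(o['contact_force'])
    st(); print('meanF',np.mean(F,0).round(2),'T tool',np.mean(T,0).round(3))
    W=wcloud(im,d,o); P=(W.reshape(-1,3)-o['tool_pos'])@Rm   # tool axes
    P=P[np.isfinite(P).all(1)]; k=(P[:,0]>.02)&(P[:,0]<.2)&(abs(P[:,1])<.03)&(P[:,2]<.012)&(P[:,2]>-.03); Q=P[k]
    for a in np.arange(.02,.2,.015):
        q=Q[(Q[:,0]>=a)&(Q[:,0]<a+.015)]
        if len(q)>20: print(round(a+.0075,4),len(q),'y',np.percentile(q[:,1],[3,50,97]).round(4),'z',np.median(q[:,2]).round(4))
    return im,d,o,P
E
python3 -c "
from h import *
feel()"
```

```text
6.7 p [ 0.5824 -0.2905  0.0363] yaw 9.67 zax [-0.  0. -1.] F [ 0.42  0.54 -7.01] T tool [-0.003  0.032 -0.018] T [ 0.003 -0.032  0.018] op 0.0127
meanF [ 0.09  0.25 -7.64] T tool [ 0.021  0.01  -0.004]
0.0275 1496 y [-0.0069 -0.0003  0.0062] z -0.0022
0.0425 1702 y [-0.0068 -0.0003  0.0062] z -0.0023
0.0575 1892 y [-0.0068 -0.0002  0.0063] z -0.0023
0.0725 2021 y [-0.0069 -0.0005  0.0062] z -0.0023
0.0875 7710 y [-0.0203 -0.0002  0.0196] z -0.0171
0.1025 7972 y [-0.0204 -0.0003  0.0198] z -0.0175
0.1175 4859 y [-0.0203 -0.0002  0.0197] z -0.0172
```

Level and balanced: F = 7.6 N, torque ≈ 0, both ends clear. Next I'll get the spindle position more exactly and lift.

>>> jog_arm --pt "0 0 0 0 0 -0.5 0" --pt "0 0 0 0 0 -1.2 0" --pt "0 0 0 0 0 -2 0" --pt "0 0 0 0 0 -2.4 0" --pt "0 0 0 0 0 -2.4 0" --pt "0 0 0 0 0 -2.4 0" --pt "0 0 0 0 0 -2.4 0" --pt "0 0 0 0 0 -2.4 0" --pt "0 0 0 0 0 -2.4 0" --pt "0 0 0 0 0 -2 0" --pt "0 0 0 0 0 -1.4 0" --pt "0 0 0 0 0 -0.7 0"

```text
t: 7.7
tool_pos: [0.5833, -0.291, 0.2626]
tool_rot: [3.127, 0.265, 0.007]
contact_force: [0.5, 0.0, -6.7]
opening: 0.0124
```

```bash
cat >> h.py <<'E'
def rays(name,u,v):
    c=vision.calibration(name); Rm=R.from_rotvec(c['rvec']).as_matrix(); C=-Rm.T@c['tvec']
    return C,Rm.T@np.array([(u-c['cx'])/c['fx'],(v-c['cy'])/c['fy'],1])
def ray(name,u,v,h):
    C,r=rays(name,u,v); return C+r*(h-C[2])/r[2]
E
python3 - <<'E'
from h import *
feel()
for n,(r0,r1,c0,c1) in dict(top=(238,256,212,234),scene=(170,200,375,400)).items():
    z=np.load(n+'.npz'); im,d=z['im'],z['d']; W=cloud(n,im,d)
    m=(W[r0:r1,c0:c1,2]>.176)&(W[r0:r1,c0:c1,2]<.2); v,u=np.nonzero(m)
    print(n,m.sum(),u.mean()+c0,v.mean()+r0,ray(n,u.mean()+c0,v.mean()+r0,.185), np.median(W[r0:r1,c0:c1][m],0))
    b=im[r0:r1,c0:c1].min(-1).astype(int); print(b if n=='top' else '')
E
```

```text
8.0 p [ 0.5815 -0.2899  0.2558] yaw 9.67 zax [-0.003  0.002 -1.   ] F [-0.26 -0.16 -7.79] T tool [ 0.027 -0.003  0.006] T [ 0.026  0.008 -0.006] op 0.0124
meanF [ 0.56  0.22 -6.91] T tool [-0.004  0.015  0.008]
0.0275 1506 y [-0.0069 -0.0003  0.0062] z -0.0023
0.0425 1689 y [-0.0068 -0.0003  0.0063] z -0.0023
0.0575 1900 y [-0.0068 -0.0003  0.0063] z -0.0022
0.0725 2021 y [-0.0069 -0.0002  0.0062] z -0.0023
0.0875 7719 y [-0.0203 -0.0002  0.0197] z -0.0171
0.1025 7972 y [-0.0205 -0.0003  0.0198] z -0.0175
0.1175 4860 y [-0.0203 -0.0002  0.0197] z -0.0172
top 25 222.12 247.28 [0.53352042 0.27849047 0.185     ] [0.53425111 0.2794635  0.18237098]
[[ 65  63  63  64  63  62  63  63  64  63  63  63  61  62  62  63  63  62
   61  63  62  64]
 [ 72  69  67  64  63  63  62  62  63  64  64  63  62  62  64  62  64  63
   63  62  62  63]
 [ 74  79  76  70  67  65  64  64  64  64  64  64  63  63  63  65  63  64
   64  62  63  62]
 [ 67  71  75  79  72  69  66  67  65  63  64  64  64  64  64  65  64  63
   63  63  63  64]
 [ 58  63  71  76  73  71  70  71  70  67  68  67  65  65  65  64  65  65
  
[... 619 characters left out ...]
3 155 127  91  68  59  57  51
   43  40  40  43]
 [ 63  65  64  65  65  68  69  76  91 108 116 108  93  77  68  64  61  51
   43  40  39  39]
 [ 63  63  63  62  63  64  64  67  72  79  85  83  78  75  72  69  64  55
   47  43  39  40]
 [ 63  63  63  62  62  62  63  63  63  66  67  70  73  75  75  73  70  64
   58  53  49  46]
 [ 64  62  63  63  61  62  63  61  62  61  63  64  66  68  71  70  70  68
   67  65  64  56]
 [ 63  63  63  63  63  63  62  62  62  63  62  63  62  64  64  64  66  67
   67  69  70  68]
 [ 63  63  63  63  64  62  63  64  63  62  61  62  64  64  63  63  62  63
   64  66  67  68]]
scene 25 386.64 184.24 [0.53751137 0.27727801 0.185     ] [0.53677022 0.27731816 0.18296259]
```

>>> jog_arm --pt "0 0 0 0.2 -0.5 0 0" --pt "0 0 0 0.45 -1.2 0 0" --pt "0 0 0 0.7 -1.9 0 0" --pt "0 0 0 1 -2.6 0 0" --pt "0 0 0 1 -2.6 0 0" --pt "0 0 0 1 -2.6 0 0" --pt "0 0 0 1 -2.6 0 0" --pt "0 0 0 1 -2.6 0 0" --pt "0 0 0 1 -2.6 0 0" --pt "0 0 0 1 -2.6 0 0" --pt "0 0 0 1 -2.6 0 0" --pt "0 0 0 1 -2.6 0 0"

```text
t: 9.0
tool_pos: [0.6387, -0.0042, 0.2577]
tool_rot: [-3.13, -0.266, 0.001]
contact_force: [0.6, 0.2, -6.5]
opening: 0.0125
```

>>> jog_arm --pt "0 0 0 1 -2.6 0 0" --pt "0 0 0 1 -2.6 0 0" --pt "0 0 0 1 -2.6 0 0" --pt "0 0 0 1 -2.6 0 0" --pt "0 0 0 1 -2.6 0 0" --pt "0 0 0 1 -2.6 0 0" --pt "0 0 0 1 -2.6 0 0" --pt "0 0 0 1 -2.6 0 0" --pt "0 0 0 1 -2.6 0 0" --pt "0 0 0 1 -2.6 0 0" --pt "0 0 0 0.7 -1.9 0 0" --pt "0 0 0 0.45 -1.2 0 0"

```text
t: 10.0
tool_pos: [0.699, 0.3024, 0.2571]
tool_rot: [-3.129, -0.269, 0.003]
contact_force: [0.0, 0.0, -7.5]
opening: 0.0125
```

>>> jog_arm --pt "0 0 0 0.2 -0.5 0 0" --pt "0 0 0 0 0 0 0" --pt "0 0 0 0 0 0 0" --pt "0 0 0 0 0 0 0" --pt "0 0 0 0 0 0 0" --pt "0 0 0 0 0 0 0"

```text
t: 10.5
tool_pos: [0.7014, 0.3028, 0.2585]
tool_rot: [3.13, 0.263, 0.0]
contact_force: [-0.4, -0.1, -6.4]
opening: 0.0126
```

Run:
```python
from h import *
feel()
ims={}
for n in ['top','scene']:
    im,d=vision.get_image(n); np.savez(n+'2.npz',im=im,d=d); ims[n]=im
a=ims['top'][170:290,160:290]; b=ims['scene'][110:270,320:480]
cv2.imwrite('pics/c2.png',np.hstack([cv2.resize(a,(400,369),interpolation=cv2.INTER_CUBIC),cv2.resize(b,(369,369),interpolation=cv2.INTER_CUBIC)])[:,:,::-1])
```

```text
10.8 p [0.7012 0.3037 0.2584] yaw 9.66 zax [-0.  0. -1.] F [ 0.49 -0.74 -7.56] T tool [-0.022  0.044 -0.017] T [-0.014 -0.047  0.017] op 0.013
meanF [-0.11 -0.11 -7.17] T tool [ 0.001  0.018 -0.011]
0.0275 1496 y [-0.0069 -0.0003  0.0062] z -0.0022
0.0425 1695 y [-0.0068 -0.0003  0.0063] z -0.0022
0.0575 1898 y [-0.0068 -0.0002  0.0063] z -0.0022
0.0725 2021 y [-0.0069 -0.0002  0.0062] z -0.0022
0.0875 7719 y [-0.0203 -0.0002  0.0197] z -0.0171
0.1025 7966 y [-0.0204 -0.0002  0.0199] z -0.0175
0.1175 4849 y [-0.0203 -0.0002  0.0197] z -0.0171
```

View pics/c2.png

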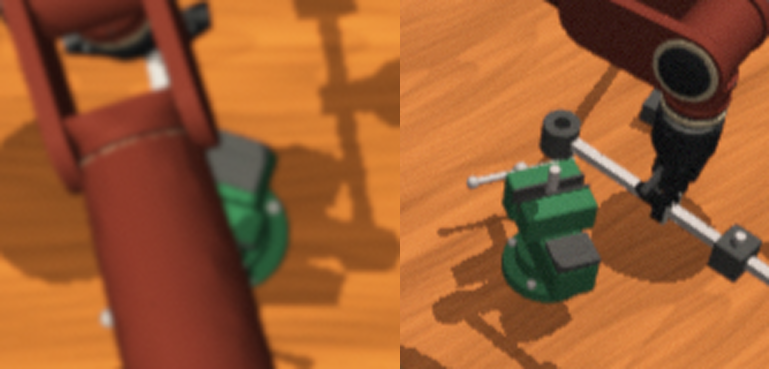

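The top view is blocked by the arm. The scene view shows the level lever with its hub ring at about (562,123) in the crop, just above the spindle at about (554,172). I'll measure both in that same view.

Run:
```python
from h import *
o=ctrl.get_obs(); A=R.from_rotvec(o['tool_rot']).as_matrix()
print('pred hub',(o['tool_pos']+A@[-.1665,0,.027]).round(4))
z=np.load('scene2.npz'); im,d=z['im'],z['d']; W=cloud('scene',im,d)
S=W[150:185,370:410]; g=im[150:185,370:410].max(-1)
ht=o['tool_pos'][2]-.027+.044
m=(abs(S[...,2]-ht)<.006)&(g<130)&(np.hypot(S[...,0]-.537,S[...,1]-.277)<.035)
v,u=np.nonzero(m); cnt=np.stack([u,v],1).astype(np.float32)
e=cv2.fitEllipse(cv2.convexHull(cnt)); print('ellipse',e,m.sum())
print('hub by ellipse',ray('scene',e[0][0]+370,e[0][1]+150,ht), 'mean3d',S[m].mean(0),'hull mid',(S[m].min(0)+S[m].max(0))/2)
P=W[170:205,375:400].reshape(-1,3); P=P[(P[:,2]>.16)&(P[:,2]<.2)]; print('spindle pts',len(P),P.mean(0),P.min(0),P.max(0))
q=W[155:195,372:440].reshape(-1,3);
for n in range(184,192): print(n,im[n,378:396].min(-1))
```

```text
pred hub [0.5371 0.2759 0.2313]
ellipse ((19.765609741210938, 14.097658157348633), (13.141243934631348, 16.691652297973633), 94.04884338378906) 152
hub by ellipse [0.54046399 0.27300559 0.27532554] mean3d [0.53990605 0.27337037 0.27481009] hull mid [0.5387     0.27356842 0.27521464]
spindle pts 42 [0.53680745 0.27740142 0.17688976] [0.52654214 0.27057211 0.16046154] [0.54424628 0.28722076 0.19043702]
184 [ 71  65  64  70  65  71  84 131 166 178 167 117  79  68  69  70  71  73]
185 [ 69  66  70  67  67  70  78  83 108 116 107  89  70  69  72  73  72  74]
186 [65 68 69 70 68 69 76 82 89 90 90 82 72 71 72 73 70 72]
187 [66 70 70 68 72 72 76 83 91 90 90 80 72 67 67 58 51 51]
188 [71 71 72 68 69 79 75 75 89 89 78 61 52 48 39 38 38 35]
189 [76 75 75 76 73 69 75 85 87 92 73 44 35 36 38 33 35 35]
190 [69 67 59 58 53 59 76 87 89 88 67 40 32 38 38 41 42 49]
191 [48 38 42 36 45 62 75 86 93 87 58 48 44 48 53 54 57 61]
```

>>> jog_arm --pt "0 0 0 -0.1 -0.2 0.3 0" --pt "0 0 0 0 -0.1 0.5 0" --pt "0 0 0 0 0 0.3 0" --pt "0 0 0 0 0 0 0" --pt "0 0 0 0 0 0 0" --pt "0 0 0 0 0 0 0" --pt "0 0 0 0 0 0 0" --pt "0 0 0 0 0 0 0"

```text
t: 11.57
tool_pos: [0.6999, 0.3067, 0.2477]
tool_rot: [-3.13, -0.265, -0.001]
contact_force: [-0.4, -0.2, -7.3]
opening: 0.0125
```

Run:
```python
from h import *
im,d,o,P=feel(); A=R.from_rotvec(o['tool_rot']).as_matrix()
print('pred hub',(o['tool_pos']+A@[-.1665,0,.027]).round(4))
im,d=vision.get_image('scene'); W=cloud('scene',im,d)
S=W[150:190,370:410]; g=im[150:190,370:410].max(-1); ht=o['tool_pos'][2]-.027+.044
m=(abs(S[...,2]-ht)<.006)&(g<130)&(np.hypot(S[...,0]-.537,S[...,1]-.277)<.035)
v,u=np.nonzero(m); e=cv2.fitEllipse(cv2.convexHull(np.stack([u,v],1).astype(np.float32)))
print('hub ellipse',ray('scene',e[0][0]+370,e[0][1]+150,ht),'hull mid',(S[m].min(0)+S[m].max(0))/2)
q=S[...].reshape(-1,3); B=W[150:240,370:480].reshape(-1,3); s=(B[:,:2]-o['tool_pos'][:2])@A[:2,0]; n=(B[:,:2]-o['tool_pos'][:2])@A[:2,1]
for a,b in((-.14,-.1),(-.1,-.05),(.03,.08)):
    k=(s>a)&(s<b)&(abs(n)<.006)&(abs(B[:,2]-o['tool_pos'][2])<.015); print('bar top z',a,k.sum(),np.percentile(B[k,2],75) if k.sum() else 0)
cv2.imwrite('pics/c3.png',cv2.resize(im[130:250,340:500],None,fx=4,fy=4,interpolation=cv2.INTER_CUBIC)[:,:,::-1])
```

```text
11.87 p [0.6997 0.3067 0.2474] yaw 9.67 zax [ 0.  0. -1.] F [-0.03 -1.03 -7.73] T tool [ 0.029 -0.025  0.028] T [ 0.024  0.03  -0.028] op 0.013
meanF [-0.16 -0.2  -7.33] T tool [0.022 0.005 0.018]
0.0275 1498 y [-0.0069 -0.0003  0.0062] z -0.0022
0.0425 1694 y [-0.0068 -0.0003  0.0063] z -0.0022
0.0575 1904 y [-0.0068 -0.0002  0.0063] z -0.0022
0.0725 2030 y [-0.0069 -0.0002  0.0062] z -0.0022
0.0875 7716 y [-0.0203 -0.0002  0.0197] z -0.0171
0.1025 7977 y [-0.0204 -0.0002  0.0199] z -0.0175
0.1175 4848 y [-0.0203 -0.0002  0.0197] z -0.0171
pred hub [0.5356 0.2787 0.2204]
hub ellipse [0.53902197 0.27422411 0.26445265] hull mid [0.53785932 0.27722682 0.26387184]
bar top z -0.14 51 0.25062064757938324
bar top z -0.1 69 0.2506937871472279
bar top z 0.03 73 0.2508269969569406
```

View pics/c3.png

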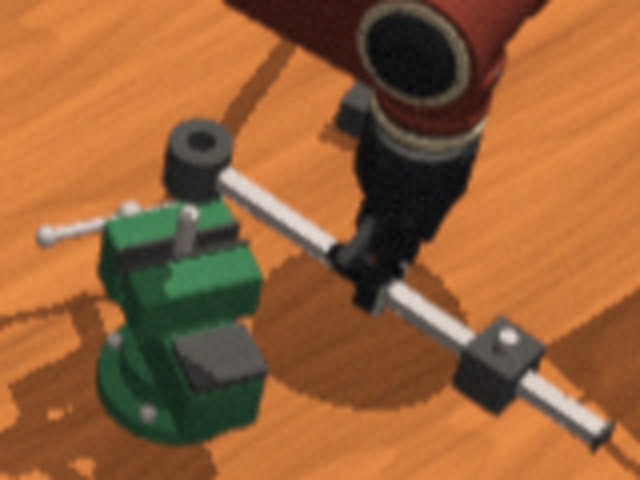

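Run:
```python
from h import *
im,d=vision.get_image('scene')
g=im.max(-1)[155:175,378:402].astype(float)
# hub hole: darkest blob near (390,165)
sub=g[5:15,6:18]; w=np.clip(np.percentile(sub,30)-sub,0,None); v,u=np.mgrid[160:170,384:396]
hu,hv=(u*w).sum()/w.sum(),(v*w).sum()/w.sum(); print('hole px',hu,hv,ray('scene',hu,hv,.2645))
s=im.min(-1)[178:188,380:394].astype(float); w=np.clip(s-130,0,None); v,u=np.mgrid[178:188,380:394]
su,sv=(u*w).sum()/w.sum(),(v*w).sum()/w.sum(); print('spindle px',su,sv,ray('scene',su,sv,.185))
print(g[4:18,4:20].astype(int)); print(s.astype(int)); st()
```

```text
hole px 389.7432740538075 164.96010031919747 [0.53569275 0.27859812 0.2645    ]
spindle px 387.55 182.63636363636363 [0.53410435 0.28365651 0.185     ]
[[209 210 211 193 190 184 162 156 157 173 175 176 194 180 137 132]
 [215 206 187 145 135 105 100 100  96 105 115 122 164 136 129 127]
 [206 180 129  98  95  90  90  90  87  90  89  89 100 103 118 126]
 [187 120  92  90  92  84  74  75  72  76  80  86  92  88 103 121]
 [142  94  88  90  88  73  50  45  44  49  61  78  88  85  86  99]
 [106  84  96  89  81  47  46  36  42  37  42  59  83  89  90  92]
 [ 93  90  90  90  79  45  40  37  42  38  37  42  79  85  85  94]
 [ 77  84  89  91  86  57  45  41  42  40  42  57  84  89  89  99]
 [ 57  75  86  87  90  77  64  60  53  60  72  75  90  90  93 101]
 [ 45  54  75  85  86  86  84  84  78  85  88  87  88  86  84  90]
 [ 36  34  48  73  80  80  86  87  89  87  91  87  87  81  73  90]
 [ 32  32  37  44  56  65  73  77  80  80  76  76  72  64  54 105]
 [ 33  29  37  39  38  38  46  52  57  60  58  53  42  47  74 147]
 [ 30  32  32  34  35  36  42  38  38  38  43  38  44  94 150 203]]
[[ 59  42  34  33  36  33  35  37  36  34  37  32  36  38]
 [ 53  46  39  45  47  40  34  35  39  38  39  32  38  39]
 [ 72  90  81  82  79  58  63  56  51  45  42  41  46  54]
 [ 99 122 112 113  96  91 130 126 109  68  61  57  59  68]
 [ 84  82  74  74  80 112 162 169 170 116  75  64  65  68]
 [ 67  67  69  67  75 112 124 138 188 142  81  65  68  72]
 [ 70  66  69  69  78  98 110 120 161 123  75  69  69  72]
 [ 69  69  67  65  74  78  94 100 104  91  74  69  72  73]
 [ 70  73  69  71  73  77  86  89  93  83  73  72  74  72]
 [ 71  73  68  71  74  81  90  90  92  78  72  73  65  59]]
11.97 p [0.6997 0.3067 0.2473] yaw 9.67 zax [-0.  0. -1.] F [-0.19 -0.06 -7.19] T tool [ 0.001 -0.032 -0.008] T [-0.004  0.032  0.008] op 0.0126
```

Run:
```python
from h import *
im=np.load('scene.npz')['im']; s=im.min(-1)[176:192,378:396].astype(float); print(s.astype(int))
w=np.clip(s-125,0,None); v,u=np.mgrid[176:192,378:396]; a,b=(u*w).sum()/w.sum(),(v*w).sum()/w.sum(); print(a,b,ray('scene',a,b,.185))
im=np.load('top.npz')['im']; s=im.min(-1)[238:256,216:229].astype(float); w=np.clip(s-110,0,None); v,u=np.mgrid[238:256,216:229]; a,b=(u*w).sum()/w.sum(),(v*w).sum()/w.sum(); print(a,b,ray('top',a,b,.185))
```

```text
[[ 56  58  58  54  57  40  32  29  37  33  34  34  54  62  78  95  77  66]
 [ 60  57  58  63  52  39  33  32  36  34  34  48  69  80 131 153 131  88]
 [ 62  60  58  53  39  36  38  37  45  44  65  84 119 113 145 160 156 113]
 [ 59  60  51  48  42  49  64  87  91  85 104 112 150 108 105  97  90  98]
 [ 59  66  70  82  79  83  97 123 132 121 116  89  84  70  66  66  68  82]
 [ 89  98  92 117 109 108  97 111 141 140 124  76  63  66  61  67  64  72]
 [116 109  81  75  74  70  83 148 180 183 166 111  73  61  62  64  64  67]
 [ 71  68  63  62  65  65  87 158 186 188 184 133  76  67  62  65  67  60]
 [ 65  63  63  64  64  64  79 123 159 170 164 115  75  69  67  67  67  70]
 [ 68  64  66  66  65  66  72  80 103 109 100  85  67  66  68  66  66  71]
 [ 65  62  65  62  68  64  71  75  82  89  86  85  70  69  69  68  64  68]
 [ 67  65  68  70  67  68  73  73  84  88  85  73  69  66  62  55  53  49]
 [ 67  64  69  70  75  69  70  77  84  91  82  52  48  45  36  35  36  34]
 [ 67  68  69  65  70  68  72  79  86  83  73  44  38  34  32  33  30  33]
 [ 64  63  56  47  50  59  72  81  83  84  62  35  30  30  31  40  38  46]
 [ 47  41  36  36  39  53  76  78  82  82  55  46  41  43  49  50  52  53]]
388.00564971751413 181.71186440677965 [0.53201483 0.28717706 0.185     ]
222.06034482758622 246.9367816091954 [0.53449477 0.27866168 0.185     ]
```

>>> jog_arm --pt "0 0 0 -0.1 -0.1 0 0" --pt "0 0 0 0 0 0 0" --pt "0 0 0 0 0 0 0" --pt "0 0 0 0 0 0 0" --pt "0 0 0 0 0 0 0" --pt "0 0 0 0 0 0 0" --pt "0 0 0 0 0 0 0" --pt "0 0 0 0 0 0 0"

```text
t: 12.63
tool_pos: [0.6986, 0.3075, 0.2473]
tool_rot: [-3.13, -0.265, -0.0]
contact_force: [-0.1, 0.3, -7.0]
opening: 0.0126
```

Run:
```python
from h import *
im,d,o,P=feel(); A=R.from_rotvec(o['tool_rot']).as_matrix()
print('pred hub',(o['tool_pos']+A@[-.1665,0,.027]).round(4),abs(o['dq']).max())
print(ctrl.finish_job())
```

```text
12.93 p [0.6986 0.3075 0.2473] yaw 9.67 zax [ 0.  0. -1.] F [ 0.09 -0.21 -6.99] T tool [ 0.005 -0.063  0.004] T [-0.006  0.063 -0.004] op 0.0125
meanF [-0.09 -0.03 -6.9 ] T tool [ 0.011 -0.003  0.001]
0.0275 1498 y [-0.0069 -0.0003  0.0063] z -0.0022
0.0425 1695 y [-0.0068 -0.0003  0.0063] z -0.0022
0.0575 1895 y [-0.0068 -0.0002  0.0063] z -0.0022
0.0725 2022 y [-0.0069 -0.0002  0.0062] z -0.0022
0.0875 7724 y [-0.0203 -0.0002  0.0197] z -0.0171
0.1025 7957 y [-0.0204 -0.0003  0.0199] z -0.0175
0.1175 4855 y [-0.0203 -0.0002  0.0197] z -0.0171
pred hub [0.5344 0.2796 0.2203] 0.002725082014205765
the job is handed in; nothing more can be done
None
```

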